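# Clear the heel press and close it

### The job

Clear and close the heel press on the ledge: press its red spring slide all the way in so that the finished rubber heel is pushed out, and put the heel and every tape roll parked on the guide pins into the aluminium tray. Only when all of that is in the tray, lower the loose top plate over the four guide pins until it rests flush on the press, and let go. Leave the tin, the bottle and the two brushes where they are.

Things in the scene. Friction and masses are not known exactly. Their poses are not given: they have to be found in the camera images.
- press: Heel press fixed to the ledge: green block 150 x 150 mm, flat roof 40 mm above the ledge. Origin: centre of its underside, z up. Four upright steel guide pins on the roof at x, y = +-48 mm, 12 mm thick, 32 mm tall (tips at 72 mm), the top 10 mm tapering to 5 mm. A roofed tunnel 45 mm wide along its y axis holds the heel. The red ejector tab sticks out at its -y side.
- ejector (a joint): Travel of the spring ejector slide in m: 0 at rest (out), 0.055 pressed fully home, along the press's +y. The spring needs about 1.5 N to start, 7 N at full travel, and brings the slide back to 0 when let go. Pressed home it pushes the heel right out of the tunnel on to the tongue.
- ejector_tab (a point): Middle of the top edge of the outer (-y) face of the red ejector tab: an upright plate 40 mm wide (x), 8 mm thick (y), from 8 to 60 mm above the ledge. At rest at press frame (0, -148, 60) mm. Push this face along the press's +y.
- press_exit (a point): Mouth of the press tunnel, in its +y face at press frame (0, 75, 6) mm. From here a grey landing tongue, 60 mm wide and 6 mm high, reaches 70 mm outwards (to y = +145 mm).
- heel: Black rubber shoe heel, D-shaped, 40 mm wide (x), 45 mm long (y, round end to +y), 22 mm high, 70 g. Origin: middle of its underside. Starts inside the press's tunnel at press frame (0, 42.5, 6) mm, axes as the press's; ejected it stops near y = 98 mm on the tongue and can be gripped from above across its x.
- plate: Loose aluminium top plate, 150 x 150 x 10 mm, 0.5 kg, four 15 mm through holes at x, y = +-48 mm. A pale wooden grip bar on its middle: 18 mm wide (x), 70 mm long (y), 10 to 48 mm above the underside. Origin: centre of its underside, z up. Lies flat on the ledge at first; fits the pins in any of the four square directions; seated, its underside is 40 mm above the ledge.
- tray: Aluminium tray fixed on the ledge, 260 mm (x) by 200 mm (y) outside, walls 4 mm thick and 22 mm high, floor 4 mm thick. Origin: centre of its underside.
- roll0: Roll of yellow edge tape wound on a cardboard core: ring 44 mm outside, 22 mm bore, 22 mm high, 50 g. At the start it lies on the press roof round one of the guide pins; may be absent. Origin: centre of its underside (middle of the bore), z along its axis.
- roll1: Roll of white edge tape wound on a cardboard core: ring 44 mm outside, 22 mm bore, 22 mm high, 50 g. At the start it lies on the press roof round one of the guide pins; may be absent. Origin: centre of its underside (middle of the bore), z along its axis.
- roll2: Roll of blue edge tape wound on a cardboard core: ring 44 mm outside, 22 mm bore, 22 mm high, 50 g. At the start it lies on the press roof round one of the guide pins; may be absent. Origin: centre of its underside (middle of the bore), z along its axis.
- roll3: Roll of orange edge tape wound on a cardboard core: ring 44 mm outside, 22 mm bore, 22 mm high, 50 g. At the start it lies on the press roof round one of the guide pins; may be absent. Origin: centre of its underside (middle of the bore), z along its axis.
- tin: Closed shoe-polish tin, black with a brass band, 72 mm across, 24 mm high. Bystander, leave it alone. Origin: centre of its underside.
- bottle: Chrome press-button dispenser bottle, empty and capped, 60 mm across, 138 mm high. Bystander, leave it alone. Origin: centre of its underside.
- shoe_brush: Wide black shoe brush, 55 x 170 x 45 mm (x, y, z), bristles down. Bystander, leave it alone. Origin: centre of its underside.
- welt_brush: Narrow welt brush in pale wood, 22 x 160 x 28 mm (x, y, z), bristles down. Bystander, leave it alone. Origin: centre of its underside.
There are look-alikes about, which are no part of the job. What is shaped like the plate but green is not meant.

How it is judged:
By the outcome, as a careful person would: the job done as asked, in the order asked, and still so for the second after the job is handed in, with the robot touching nothing.
Of roll0, roll1, roll2, roll3 only 2 to 4 are there at a start; the rules pass over those that are not, and their reading is None.
At some moment in a run one of plate may be knocked a few centimetres aside while the robot is not near it.
Once in a run the grip may slacken for a moment while it holds something.
It also fails if it takes over 210 s, if anything falls off the work surface, if the arm or the gripper's body presses on something with over 40 N, if the wrist force passes 120 N, or if a joint passes its speed limit or range.

### The arm

A 6-joint arm with a two-finger parallel gripper is mounted at the origin on the work surface. World frame = base frame: x ahead of the robot, y to its left, z up, the work surface at z = 0. Lengths are in m, angles in degrees, forces in N, time in s.
With the tool pointing down it reaches from about 0.325 to 0.85 m from the base axis. Payload 15.5 kg.
Tool frame: the origin (TCP) lies midway between the tips of the shut fingers; the grasp point (between the pads) lies 19 mm behind it; z points along the fingers, y is the line along which they close (so a half turn about z gives the same grasp; the last joint's range is limited). The gripper opens to 91 mm and grips with 3 to 60 N. Pads are 32 mm wide; open, the fingers measure 118 mm over their backs; the gripper's body (76 mm by 178 mm) begins 60 mm behind the grasp point.
Start: joints at [-77.435, 28.281, 77.091, -0, 74.628, -5.472], TCP at [0.194, -0.594, 0.214] pointing down, gripper open.
Joint ranges: [-166.48, 166.48], [-47.26, 123.95], [12.59, 153.08], [-70.14, 250.14], [6.76, 159.57], [-176.63, 176.63]. Speed limits (degrees/s): [108.29, 108.29, 147.25, 172.46, 172.46, 172.46].

### API

Orientations are given as a 3x3 rotation matrix whose columns are the frame's x, y, z axes.
In Python, from bench import ctrl gives the robot as it stands. The module is installed in compiled form; this text tells all that it offers. Calls block until the motion is done:
- ctrl.goto(position, orientation): joint-space move of the TCP to a pose.
- ctrl.move_l(position, vel=0.15, ori=None, contact_N=None): straight line of the TCP; ori=None keeps the orientation; vel is the mean speed in m/s. With contact_N (N) it stops when the force on the tool has changed by that much, and returns True; else False.
- ctrl.movej(angles): joint-space move.
- ctrl.command_gripper(opening): opening from 0.0 (shut) to 1.0 (fully open); the grip force is fixed at half the most; returns when the fingers have stopped.
- ctrl.sleep(seconds).
- ctrl.ik(position, orientation): joint angles nearest the present ones, or None.
- ctrl.read_camera(name): name is "side" or "top"; returns the picture (420x560x3 uint8, blue, green, red); there is no depth.
- ctrl.camera_params(name): a dict with "fx", "fy", "cx", "cy" (pixels), "pose" (4x4, takes a point from camera to world coordinates). Camera axes: x right, y up, looking along -z (the intrinsics and any distortion apply to the point x, -y, -z); pixel columns grow to the right and rows downward; lengths in m; the calibration is good to about 2 mm. A picture is of the moment at which its call begins. camera_params takes no time and is no camera call.
A pose or a line that the arm cannot do raises ctrl.MotionError and nothing moves.
- ctrl.sign_off(): hands the job in; it is judged then, once.
Readings, each from a call of its own:
- ctrl.current_t(): time.
- ctrl.current_q(): joint angles.
- ctrl.current_dq(): joint speeds.
- ctrl.current_effort(): joint torques, N m.
- ctrl.current_tool_pos(): TCP position.
- ctrl.current_eef_rot(): TCP orientation.
- ctrl.current_contact_force(): force on the tool from outside, world axes, zero at the start.
- ctrl.current_wrist_torque(): the same for the moment, N m.
- ctrl.current_grip_width(): opening from 0.0 (shut) to 1.0 (fully open).
- ctrl.current_grasp_force(): force on a finger pad.
Only numpy, scipy, OpenCV 4.12 (cv2) and the standard library are available. Lean on these libraries where they do the work, as an engineer would, in place of code of your own. Each camera call takes 0.05 s, during which the arm holds its last target. There are 200 camera calls.

## Working session

There is one attempt and no reset: what is moved stays moved. The work goes in short steps, each a Python script; the robot and the scene stay as the last script left them, time stands still between calls to the robot, and variables do not carry over. Pictures are saved under pics/ and viewed, at most 14 in all, crops included, and the job is handed in when it is done.

```bash
mkdir -p pics; ls; python3 - <<'E'
from bench import ctrl
import cv2,numpy as np
for n in("side","top"):
    cv2.imwrite(f"pics/{n}0.png",ctrl.read_camera(n)); p=ctrl.camera_params(n); print({k:(np.round(v,4).tolist() if k!='name' else v) for k,v in p.items()})
print(ctrl.current_t(), ctrl.current_eef_rot().round(3) if hasattr(ctrl.current_eef_rot(),'round') else ctrl.current_eef_rot())
E
```

```text
pics
{'fx': 423.2084, 'fy': 423.2084, 'cx': 287.2481, 'cy': 208.2567, 'pose': [[-0.9106, 0.2527, -0.327, 0.1651], [-0.4133, -0.5504, 0.7254, 0.6469], [0.0033, 0.7957, 0.6056, 0.7328], [0.0, 0.0, 0.0, 1.0]]}
{'fx': 408.352, 'fy': 408.352, 'cx': 279.3157, 'cy': 210.4578, 'pose': [[0.0171, 0.9963, -0.0841, 0.4466], [-0.9998, 0.0162, -0.0115, -0.1523], [-0.0101, 0.0843, 0.9964, 1.1064], [0.0, 0.0, 0.0, 1.0]]}
0.1 [[ 0.951  0.31  -0.   ]
 [ 0.31  -0.951  0.001]
 [ 0.    -0.001 -1.   ]]
```

View pics/top0.png

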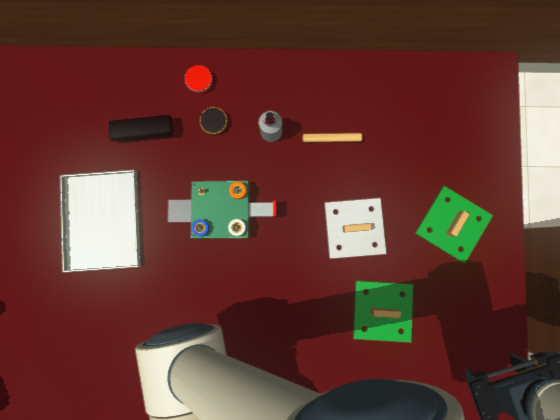

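View pics/side0.png

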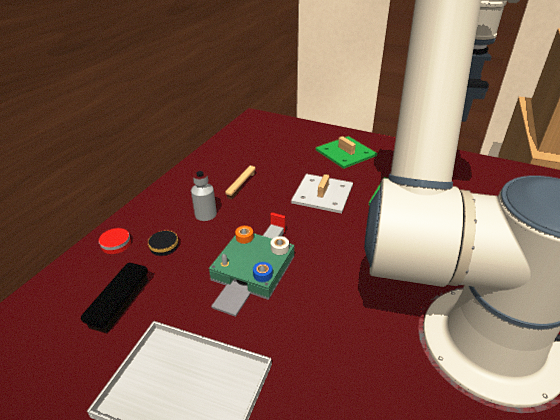

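The top view shows the press at (220,210), with rolls orange (238,190), white (237,227) and blue (200,228), and a bare pin at (203,192). The red tab is at (275,209), the tongue at (179,211), the tray at (100,221) and the plate at (355,228); the green plates are decoys. The side view agrees. No yellow roll is present.

```bash
cat > h.py <<'E'
from bench import ctrl
import cv2, numpy as np
def cam(n): return ctrl.camera_params(n)
def ray(n,uv):
    p=cam(n); T=np.array(p['pose'])
    d=T[:3,:3]@np.array([(uv[0]-p['cx'])/p['fx'],-(uv[1]-p['cy'])/p['fy'],-1.])
    return T[:3,3],d/np.linalg.norm(d)
def plane(n,uv,z):
    o,d=ray(n,uv); return (o+d*(z-o[2])/d[2])[:2]
def proj(n,P):
    p=cam(n); T=np.array(p['pose']); c=T[:3,:3].T@(np.array(P)-T[:3,3])
    return np.array([p['cx']+p['fx']*c[0]/-c[2], p['cy']-p['fy']*c[1]/-c[2]])
def tri(a,b):
    (o1,d1),(o2,d2)=ray("top",a),ray("side",b)
    s=np.linalg.lstsq(np.c_[d1,-d2],o2-o1,rcond=None)[0]
    p,q=o1+d1*s[0],o2+d2*s[1]; return (p+q)/2,np.linalg.norm(p-q)
def mask(img,lo,hi,roi):
    h=cv2.cvtColor(img,cv2.COLOR_BGR2HSV); m=cv2.inRange(h,np.array(lo),np.array(hi))
    x0,y0,x1,y1=roi; k=np.zeros_like(m); k[y0:y1,x0:x1]=m[y0:y1,x0:x1]; return k
def biggest(m):
    c,_=cv2.findContours(m,cv2.RETR_EXTERNAL,cv2.CHAIN_APPROX_NONE); return max(c,key=cv2.contourArea)
def down(deg):   # tool down, closing axis (tool y) at deg from world x
    a=np.radians(deg); y=np.array([np.cos(a),np.sin(a),0]); z=np.array([0,0,-1.]); return np.c_[np.cross(y,z),y,z]
E
python3 - <<'E'
from h import *
t=cv2.imread("pics/top0.png"); s=cv2.imread("pics/side0.png")
def rect(name,lo,hi,roi,z,img=t,n="top"):
    c=biggest(mask(img,lo,hi,roi)); b=cv2.boxPoints(cv2.minAreaRect(c)); w=np.array([plane(n,p,z) for p in b])
    e=w[1]-w[0]; f=w[2]-w[1]
    print(name,n,w.mean(0).round(4),"size",np.linalg.norm(e).round(3),np.linalg.norm(f).round(3),"ang",np.degrees(np.arctan2(e[1],e[0])).round(1)%90, "px",b.mean(0).round(1))
rect("press",(60,70,30),(90,255,255),(185,175,255,245),.04)
rect("plate",(0,0,120),(180,60,255),(315,190,395,265),.01)
rect("tray",(0,0,60),(180,70,255),(50,160,150,280),.022)
rect("tongue",(0,0,80),(180,60,255),(160,190,192,230),.006)
rect("tab",(0,200,150),(6,255,255),(265,195,285,225),.06)
for nm,lo,hi in(("orange",(5,180,120),(20,255,255)),("white",(0,0,150),(180,90,255)),("blue",(105,120,80),(125,255,255))):
    rect(nm,lo,hi,(191,182,249,239),.062)
    rect(nm,lo,hi,(208,215,300,300),.062,s,"side")
g=cv2.cvtColor(t,cv2.COLOR_BGR2GRAY)
k=255-g; pm=np.zeros_like(g); c=biggest(mask(t,(0,0,120),(180,60,255),(315,190,395,265))); cv2.drawContours(pm,[cv2.convexHull(c)],-1,255,-1)
hm=((g<110)&(cv2.erode(pm,np.ones((5,5)))>0)).astype(np.uint8)*255
n,_,st,ce=cv2.connectedComponentsWithStats(hm)
for i in range(1,n):
    if st[i,4]>6: print("hole",st[i,4],ce[i].round(1),plane("top",ce[i],.01).round(4))
def crop(img,r,f): return cv2.resize(img[r[1]:r[3],r[0]:r[2]],None,fx=f,fy=f,interpolation=cv2.INTER_CUBIC)
a=crop(t,(160,170,290,250),6); cv2.imwrite("pics/c1.png",a[:480,:780])
E
```

```text
press top [0.5384 0.0171] size 0.151 0.148 ang 0.9000000000000057 px [219.5 209. ]
plate top [ 0.4963 -0.3434] size 0.154 0.152 ang 6.099999999999994 px [355.  227.8]
tray top [0.5043 0.341 ] size 0.215 0.266 ang 3.9000000000000057 px [ 99.2 220.7]
tongue top [0.5364 0.131 ] size 0.06 0.063 ang 2.3 px [179.5 210. ]
tab top [ 0.5411 -0.1265] size 0.005 0.036 ang 0.9000000000000057 px [274. 208.]
orange top [ 0.586  -0.0315] size 0.039 0.042 ang 0.9000000000000057 px [237.5 190. ]
orange side [ 0.5813 -0.0214] size 0.045 0.063 ang 24.599999999999994 px [244.  233.5]
white top [ 0.4905 -0.0301] size 0.043 0.044 ang 46.3 px [236. 227.]
white side [ 0.5018 -0.0353] size 0.058 0.111 ang 58.3 px [276.2 239.6]
blue top [0.4877 0.0635] size 0.044 0.038 ang 0.9000000000000057 px [199.5 227.5]
blue side [0.4825 0.0733] size 0.043 0.057 ang 24.599999999999994 px [262.5 271.5]
hole 14 [370.7 208.5] [ 0.5485 -0.3855]
hole 15 [335.1 211.5] [ 0.5389 -0.2899]
hole 16 [374.5 244. ] [ 0.4535 -0.3954]
hole 16 [338.5 247. ] [ 0.4438 -0.2994]
```

View pics/c1.png

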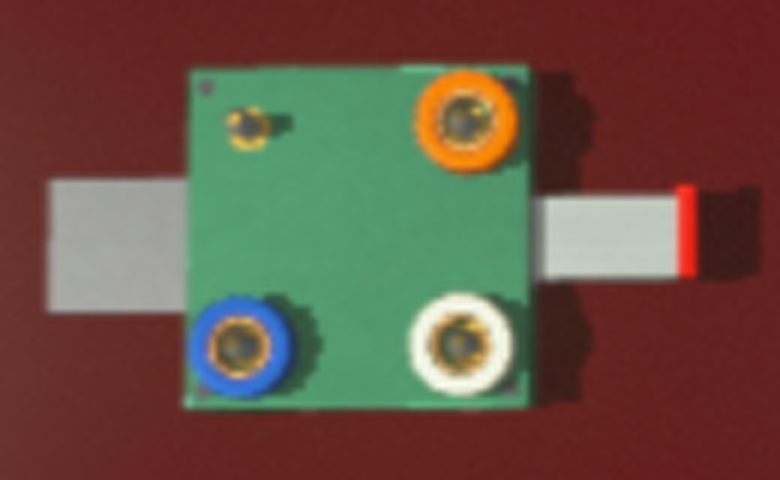

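The crop confirms three rolls, seated round pins at crop (465,120), (462,343) and (240,346), with the bare pin at (250,127). The press, tab and tongue measurements agree with the given sizes at about 1° yaw. Next I'll push the ejector.

```bash
cat >> h.py <<'E'
PC=np.array([.5384,.0171]); PA=1.0; TC=np.array([.5043,.341]); TA=3.
def fr(c,a,x,y,z):
    r=np.radians(a); return np.array([c[0]+x*np.cos(r)-y*np.sin(r), c[1]+x*np.sin(r)+y*np.cos(r), z])
def P(x,y,z): return fr(PC,PA,x,y,z)
def T(x,y,z): return fr(TC,TA,x,y,z)
def stat(s): print(s,"t",round(ctrl.current_t(),1),"w",round(ctrl.current_grip_width()*91,1),"gf",np.round(ctrl.current_grasp_force(),1),"F",np.round(ctrl.current_contact_force(),1),"p",np.round(ctrl.current_tool_pos(),4))
E
python3 - <<'E'
from h import *
O=down(PA)
ctrl.goto(P(0,-.195,.2),O)
ctrl.command_gripper(0)
ctrl.move_l(P(0,-.195,.03),.15)
stat("a")
print(ctrl.move_l(P(0,-.11,.03),.04,contact_N=1.0)); stat("touch")
p=np.array(ctrl.current_tool_pos())
print(ctrl.move_l(p+P(0,.063,0)-P(0,0,0),.04,contact_N=18)); stat("home")
ctrl.sleep(.3); stat("hold")
cv2.imwrite("pics/t1.png",ctrl.read_camera("top"))
ctrl.move_l(P(0,-.195,.03),.08); ctrl.move_l(P(0,-.195,.18),.25); stat("end")
t=ctrl.read_camera("top"); s=ctrl.read_camera("side")
cv2.imwrite("pics/c2.png",np.hstack([cv2.resize(t[170:250,150:300],None,fx=2.6,fy=2.6),cv2.resize(s[200:330,190:310],(390,208))])); cv2.imwrite("pics/t2.png",t)
E
```

```text
a t 4.7 w 0.2 gf 0.0 F [-0.5 -0.2  0.7] p [ 0.5422 -0.178   0.0307]
True
touch t 5.7 w 0.3 gf 0.8 F [-0.4 -2.1  1.4] p [ 0.5411 -0.1464  0.0298]
True
home t 7.0 w 0.3 gf 4.9 F [-0.9 -9.2  2.3] p [ 0.5397 -0.0929  0.0297]
hold t 7.2 w 0.5 gf 4.5 F [-1.3 -9.   2.7] p [ 0.5397 -0.093   0.0296]
end t 9.3 w 0.4 gf 0.0 F [ 0.3 -0.1 -0.7] p [ 0.5412 -0.1774  0.1789]
```

View pics/c2.png

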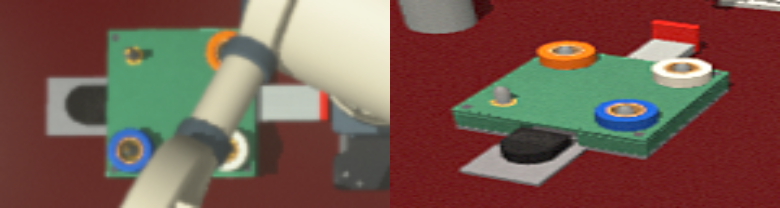

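The heel is out on the tongue (top crop (85,103)). Measuring how far before I grip it.

```bash
python3 - <<'E'
from h import *
t=cv2.imread("pics/t2.png")
m=mask(t,(0,0,0),(180,255,50),(165,195,195,226)); c=biggest(m); x,y,w,h=cv2.boundingRect(c); print(x,y,w,h)
for uv in((x,y+h/2),(x+w,y+h/2),(x+w/2,y),(x+w/2,y+h)):
    q=plane("top",uv,.028)-PC; r=np.radians(PA); print(np.round(q*1000,1))
m=mask(cv2.imread("pics/t1.png"),(0,200,150),(6,255,255),(230,195,285,225)); 
if m.any(): c=biggest(m); print("tab held", cv2.boundingRect(c), plane("top",(cv2.boundingRect(c)[0]+cv2.boundingRect(c)[2],209),.06)-PC)
E
```

```text
Traceback (most recent call last):
  File "h.py", line 21, in biggest
    c,_=cv2.findContours(m,cv2.RETR_EXTERNAL,cv2.CHAIN_APPROX_NONE); return max(c,key=cv2.contourArea)
                                                                            ~~~^^^^^^^^^^^^^^^^^^^^^^^
ValueError: max() iterable argument is empty
```

```bash
python3 - <<'E'
from h import *
t=cv2.imread("pics/t2.png"); h=cv2.cvtColor(t,cv2.COLOR_BGR2HSV)
print(h[209,165:200].tolist())
g=h[:,:,2]; m=np.zeros_like(g); m[196:226,167:191]=(g[196:226,167:191]<75)*255
m[h[:,:,1]>120]=0
c=biggest(m); x,y,w,hh=cv2.boundingRect(c); print(x,y,w,hh)
for uv in((x-.5,y+hh/2),(x+w-.5,y+hh/2),(x+w/2,y-.5),(x+w/2,y+hh-.5)): print(np.round((plane("top",uv,.028)-PC)*1000,1))
E
```

```text
[[3, 149, 101], [3, 145, 102], [3, 105, 112], [6, 44, 140], [18, 8, 161], [30, 6, 163], [30, 5, 162], [38, 6, 164], [30, 6, 162], [38, 7, 147], [30, 15, 85], [21, 31, 57], [23, 37, 55], [23, 37, 55], [23, 36, 56], [19, 36, 56], [23, 36, 56], [26, 33, 54], [26, 31, 58], [23, 35, 58], [26, 38, 54], [26, 36, 56], [20, 40, 58], [21, 29, 62], [30, 30, 60], [65, 62, 82], [71, 105, 134], [72, 114, 156], [72, 115, 157], [71, 115, 157], [72, 115, 157], [72, 115, 158], [72, 116, 158], [72, 116, 158], [72, 116, 158]]
176 203 15 15
[ -5.3 118.8]
[-4.7 78.9]
[16.4 98.3]
[-23.6  96.8]
```

Heel is fully out: it spans y ≈ 75–119 mm and its centre is about (-2, 98). Now the heel goes to the tray, then the rolls.

```bash
cat >> h.py <<'E'
def pick_place(src,ang,zg,dst,zp,w0,lift=.16):
    op=lambda mm: ctrl.command_gripper(mm/91)
    ctrl.goto([src[0],src[1],lift],down(ang)); op(w0)
    ctrl.move_l([src[0],src[1],zg],.12); op(0); ctrl.sleep(.2); stat("grip")
    w=ctrl.current_grip_width()*91
    if w<30: raise SystemExit("missed")
    ctrl.move_l([src[0],src[1],lift],.15); stat("lift")
    ctrl.move_l([dst[0],dst[1],lift],.25,ori=down(TA-90)); stat("over")
    if ctrl.current_grip_width()*91<30: raise SystemExit("lost")
    print("c",ctrl.move_l([dst[0],dst[1],zp],.12,contact_N=8)); stat("down")
    op(68); ctrl.move_l([dst[0],dst[1],lift],.25)
E
python3 - <<'E'
from h import *
pick_place(P(-.001,.100,0),PA,.012,T(-.085,0,0),.0125,70)
t=ctrl.read_camera("top"); s=ctrl.read_camera("side")
cv2.imwrite("pics/c3.png",np.hstack([cv2.resize(t[160:280,40:300],None,fx=1.6,fy=1.6),cv2.resize(s[220:420,90:310],(211,192))]))
E
```

```text
grip t 13.8 w 39.5 gf 30.0 F [-0.  0.  5.] p [0.5357 0.1171 0.0121]
lift t 14.9 w 39.7 gf 30.0 F [-0.2  0.6 -0.4] p [0.5351 0.117  0.1592]
over t 16.7 w 40.1 gf 30.0 F [ 0.2  0.2 -0.1] p [0.4195 0.3363 0.1598]
c False
down t 18.1 w 39.8 gf 30.0 F [-0.1  0.7 -0.3] p [0.4198 0.3368 0.0131]
```

View pics/c3.png

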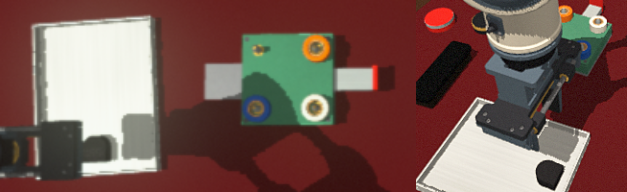

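The heel lies in the tray at crop (100,150). Now the rolls.

```bash
python3 - <<'E'
from h import *
for src,x in(((.489,.0640),-.028),((.4905,-.0303),.027),((.586,-.0313),.082)):
    pick_place(src,PA-90,.045,T(x,0,0),.0105,68)
ctrl.goto([.45,-.1,.3],down(0)); 
ctrl.goto([.33,-.45,.3],down(0)); stat("")
t=ctrl.read_camera("top"); cv2.imwrite("pics/t4.png",t); s=ctrl.read_camera("side"); cv2.imwrite("pics/s4.png",s)
E
```

```text
grip t 22.7 w 42.7 gf 30.0 F [-0.5 -0.9  5.6] p [0.4891 0.064  0.0452]
lift t 23.6 w 43.1 gf 30.0 F [ 0.3  0.8 -1.2] p [0.4885 0.064  0.1593]
over t 24.9 w 42.6 gf 30.0 F [1.2 0.4 0.4] p [0.4763 0.3384 0.1598]
c False
down t 26.2 w 42.7 gf 30.0 F [-0.4  0.1 -0.2] p [0.4767 0.3398 0.0111]
grip t 31.0 w 43.4 gf 30.0 F [-0.8 -0.5  6.8] p [ 0.4907 -0.0304  0.0453]
lift t 31.9 w 43.5 gf 30.0 F [ 0.1 -0.4 -1.2] p [ 0.49   -0.0302  0.1593]
over t 33.5 w 43.3 gf 30.0 F [-0.5 -0.3 -1.2] p [0.5312 0.3414 0.16  ]
c False
down t 34.9 w 43.1 gf 30.0 F [-0.6  0.9 -1. ] p [0.5317 0.3426 0.0112]
grip t 39.7 w 43.4 gf 30.0 F [-1.4 -0.4  5.7] p [ 0.5861 -0.0313  0.0453]
lift t 40.6 w 43.2 gf 30.0 F [ 0.6  0.9 -0.9] p [ 0.5854 -0.0312  0.1591]
over t 42.3 w 43.1 gf 30.0 F [ 0.6  0.  -0.9] p [0.5863 0.3442 0.16  ]
c False
down t 43.7 w 43.3 gf 30.0 F [ 0.1 -0.   0.2] p [0.5866 0.3455 0.0113]
 t 48.4 w 68.1 gf 0.0 F [ 0.7  1.  -0.4] p [ 0.3307 -0.4491  0.3   ]
```

View pics/t4.png

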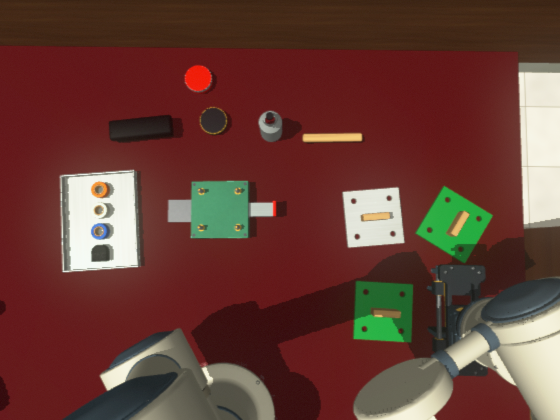

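All four items sit in the tray (100,190–254), and the press pins are bare. The plate has been knocked to (374,217), so I'm re-measuring it and the pins.

```bash
python3 - <<'E'
from h import *
t=cv2.imread("pics/t4.png"); s=cv2.imread("pics/s4.png")
g=cv2.cvtColor(t,cv2.COLOR_BGR2GRAY)
pm=np.zeros_like(g); c=biggest(mask(t,(0,0,120),(180,60,255),(335,180,412,255))); cv2.drawContours(pm,[cv2.convexHull(c)],-1,255,-1)
w8=(np.clip(150-g.astype(float),0,None))*(cv2.erode(pm,np.ones((5,5)))>0)
hs=cv2.cvtColor(t,cv2.COLOR_BGR2HSV)
n,l,st,ce=cv2.connectedComponentsWithStats((w8>0).astype(np.uint8))
H=[]
for i in range(1,n):
    if 6<st[i,4]<40:
        yy,xx=np.where(l==i); ww=w8[yy,xx]; uv=(np.average(xx,weights=ww),np.average(yy,weights=ww)); H.append(plane("top",uv,.007)); print("hole",st[i,4],np.round(uv,1),H[-1].round(4))
H=np.array(H); print("plate c",H.mean(0).round(4))
m=mask(t,(60,70,30),(90,255,255),(185,175,255,245)); c=biggest(m); b=cv2.boxPoints(cv2.minAreaRect(c)); w=np.array([plane("top",p,.04) for p in b]); print("roof",w.mean(0).round(4),w.round(4).tolist())
# brass rings by hue
m=mask(t,(12,90,80),(35,255,255),(192,182,249,237)); n,l,st,ce=cv2.connectedComponentsWithStats(cv2.dilate(m,np.ones((3,3))))
for i in range(1,n): print("ring",st[i].tolist(),ce[i].round(1),plane("top",ce[i],.04).round(4))
a=np.hstack([cv2.resize(t[178:242,188:252],(512,512),interpolation=cv2.INTER_CUBIC)]); b=cv2.resize(s[220:300,205:300],(285*1,240),interpolation=cv2.INTER_CUBIC)
cv2.imwrite("pics/c5.png",np.hstack([a,cv2.copyMakeBorder(b,0,272,0,0,cv2.BORDER_CONSTANT)])[:,:797])
E
```

```text
hole 21 [388.5 197.8] [ 0.5786 -0.4342]
hole 24 [353.1 200.7] [ 0.5692 -0.3387]
hole 15 [390.6 215.4] [ 0.531  -0.4395]
hole 15 [361.7 217.7] [ 0.5234 -0.3619]
hole 23 [392.3 233.2] [ 0.4831 -0.4438]
hole 23 [356.6 236.1] [ 0.4737 -0.3483]
plate c [ 0.5265 -0.3944]
roof [0.5384 0.0171] [[0.611, 0.0947], [0.6133, -0.0561], [0.4658, -0.0596], [0.4633, 0.0894]]
ring [197, 187, 9, 9, 66] [201.1 191. ] [0.5849 0.0671]
ring [234, 187, 8, 8, 62] [237.5 190.6] [ 0.5873 -0.029 ]
ring [197, 223, 9, 9, 66] [201.1 227.2] [0.4894 0.064 ]
ring [234, 223, 8, 9, 67] [237.6 227. ] [ 0.4914 -0.0316]
```

View pics/c5.png

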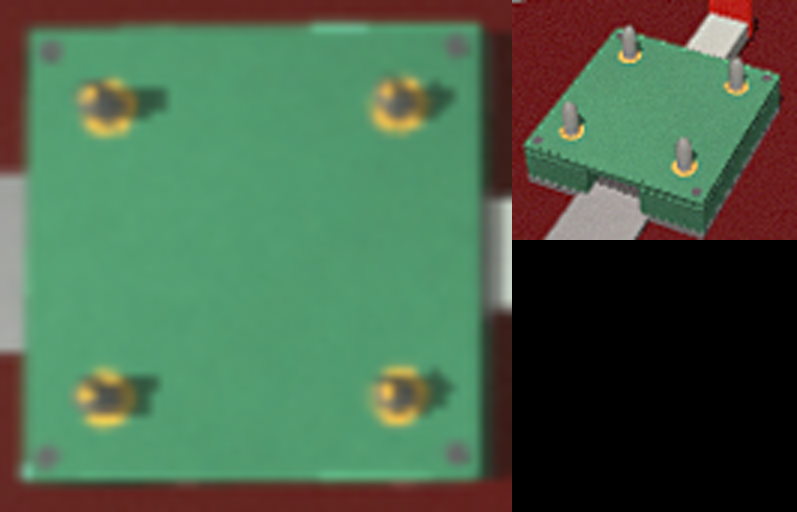

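Pins: centre (0.5383, 0.0174), yaw about 1.5°. Plate: centre (0.5262, -0.3913), yaw 5.7°, with hole spacing 95.9 mm as it should be. I'll grip the plate and hover it over the pins.

```bash
python3 - <<'E'
from h import *
c=[.5262,-.3913]
ctrl.goto([*c,.15],down(5.7)); ctrl.command_gripper(.6)
ctrl.move_l([*c,.0145],.1); ctrl.command_gripper(0); ctrl.sleep(.3); stat("grip")
ctrl.move_l([*c,.13],.12); stat("lift")
ctrl.move_l([.5383,.0174,.13],.2,ori=down(1.5)); ctrl.sleep(.3); stat("over")
print("c",ctrl.move_l([.5383,.0174,.093],.08,contact_N=10)); stat("hover")
t=ctrl.read_camera("top"); s=ctrl.read_camera("side"); cv2.imwrite("pics/t6.png",t); cv2.imwrite("pics/s6.png",s)
cv2.imwrite("pics/c6.png",np.hstack([cv2.resize(t[165:255,180:270],(390,390),interpolation=cv2.INTER_CUBIC),cv2.resize(s[170:300,190:320],(390,390),interpolation=cv2.INTER_CUBIC)]))
E
```

```text
grip t 52.4 w 18.3 gf 30.0 F [ 0.3 -0.5  0.7] p [ 0.5263 -0.3913  0.0145]
lift t 53.5 w 17.9 gf 30.0 F [ 0.2 -0.8 -4.9] p [ 0.5258 -0.391   0.1292]
over t 56.0 w 18.1 gf 30.0 F [ 0.3 -0.7 -3.9] p [0.5383 0.0172 0.13  ]
c False
hover t 56.6 w 17.6 gf 30.0 F [ 0.3  0.2 -3.8] p [0.5384 0.0174 0.0931]
```

View pics/c6.png

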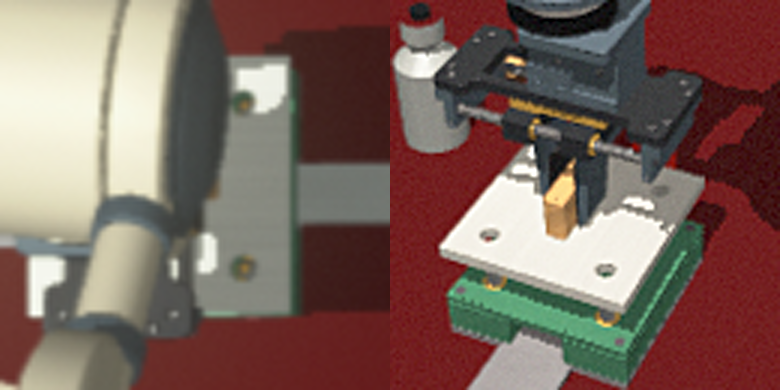

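The hover looks aligned. Two holes are visible at crop (245,102) and (243,268), with the pins in view through them. I'm checking the offset of the holes numerically.

```bash
python3 - <<'E'
from h import *
t=cv2.imread("pics/t6.png"); g=cv2.cvtColor(t,cv2.COLOR_BGR2GRAY).astype(float)
H=[]
for u,v in((236.5,188.5),(236.1,226.8)):
    x,y=int(u)-4,int(v)-4; q=g[y:y+10,x:x+10]; w=np.clip(np.median(q)-25-q,0,None)
    yy,xx=np.mgrid[y:y+10,x:x+10]; uv=((xx*w).sum()/w.sum(),(yy*w).sum()/w.sum()); H.append(plane("top",uv,.086)); print(np.round(uv,2),H[-1].round(4),int((w>0).sum()))
for x,y in((.048,-.048),(-.048,-.048)): print("pin",fr([.5383,.0174],1.5,x,y,0).round(4))
E
```

```text
[233.5  188.01] [ 0.5877 -0.0241] 32
[235.37 226.09] [ 0.4917 -0.0313] 21
pin [ 0.5875 -0.0293  0.    ]
pin [ 0.4916 -0.0318  0.    ]
```

The offsets are within about 1 mm (the first hole's y is skewed by the arm's edge). Lowering.

```bash
python3 - <<'E'
from h import *
print("c",ctrl.move_l([.5383,.0174,.0555],.03,contact_N=12)); stat("low")
if ctrl.current_tool_pos()[2]<.06:
    print("c",ctrl.move_l([.5383,.0174,.053],.02,contact_N=8)); stat("seat")
s=ctrl.read_camera("side"); cv2.imwrite("pics/c7.png",cv2.resize(s[170:300,190:320],(520,520),interpolation=cv2.INTER_CUBIC))
E
```

```text
c False
low t 58.1 w 17.5 gf 30.0 F [ 0.1 -0.2 -3.7] p [0.5384 0.0174 0.0557]
c True
seat t 58.3 w 18.1 gf 30.0 F [0.9 0.  6.3] p [0.5386 0.0174 0.0537]
```

View pics/c7.png

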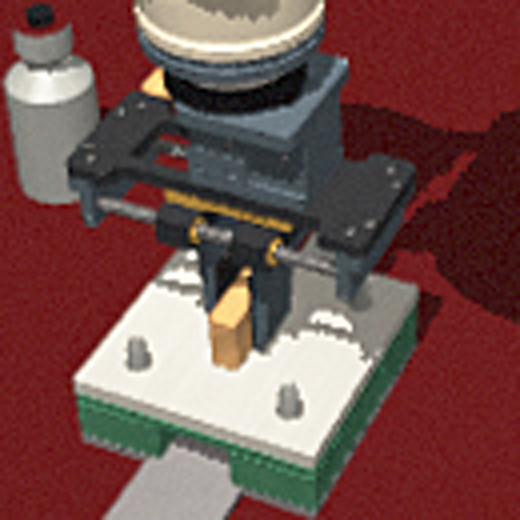

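The plate is seated flush, and the pins stand through it at (137,352) and (289,400). I'll release with a limited opening, go straight up, and check everything.

```bash
python3 - <<'E'
from h import *
ctrl.command_gripper(.42)
ctrl.move_l([.5383,.0174,.2],.12); stat("up")
ctrl.goto([.33,-.45,.3],down(0)); stat("away")
t=ctrl.read_camera("top"); s=ctrl.read_camera("side")
cv2.imwrite("pics/c8.png",np.hstack([t[50:290,40:420],cv2.resize(s[130:420,80:360],(380,240))])) if 0 else cv2.imwrite("pics/c8.png",np.hstack([t[50:350,40:400],s[120:420,70:400]]))
E
```

```text
up t 60.3 w 38.3 gf 0.0 F [-1.5  0.7  0.8] p [0.5379 0.0174 0.1993]
away t 62.2 w 38.1 gf 0.0 F [-0.1 -0.5 -1.4] p [ 0.3306 -0.4493  0.2998]
```

View pics/c8.png

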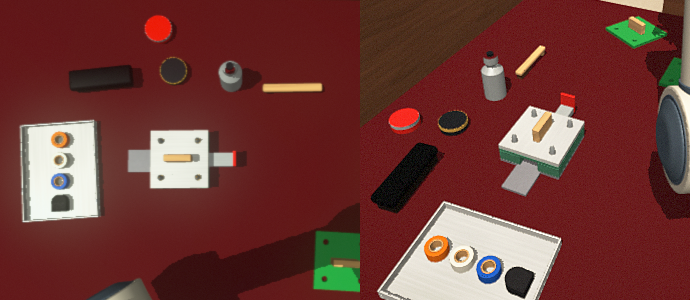

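The plate is flush on the press (180,158), the heel and three rolls are in the tray (60,140–203), and the tin, bottle and brushes haven't moved.

```bash
python3 -c "
from h import *
ctrl.sleep(.3); print(ctrl.sign_off())"
```

```text
the job is handed in; nothing more can be done
None
```

The job is handed in: I ejected the heel, put it and all three tape rolls (orange, white, blue) in the tray, then seated the top plate flush over the pins and let go, with the tin, bottle and brushes left where they were.

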